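# Push a dud pillar candle through the flap of the remelt bin

### The job

The pillar candle lying on its side on the bench came out without a wick: put it in the steel remelt bin. Pick it up by one end and get it hanging plumb, then with your hand still on it push it end-first down through the bin's sprung flap (pushed in, not dropped onto the flap), right inside, so that the flap springs fully shut behind it. Leave the jars, the jug and the standing good candle where they are.

Things in the scene. Friction and masses are not known exactly. Their poses are not given: they have to be found in the camera images.
- dud: the dud pillar candle: smooth ivory wax cylinder, 54 mm diameter, 130 mm long, 0.22 to 0.33 kg, flat ends, no wick (only a dark dot where it should be), starts lying on its side on the bench. Origin at its centre, 27 mm above the bench while it lies and 65 mm when it stands on an end; its x axis runs along its length (y and z turn as it rolls)
- dud_end_a (a point): middle of one flat end of the dud candle, 65 mm from its centre (its +x end, with the dark dot)
- dud_end_b (a point): middle of its other flat end (-x end). Either end may go first. Gripped near an end, the candle stays put at 25 N or more and swings between the fingers, free end down, as the grip is eased to 3 to 5 N (often stopping 0.1 to 0.3 rad short of plumb); set on the bench like that and let go, it settles upright on its end
- bin: the remelt bin, fixed to the bench: stainless box 220 mm wide (its y), 205 mm deep (its x, from -53 to +151 mm) and 255 mm tall with a black lid. z is up; origin on the bench under the middle of the mouth. The mouth is the front part of the lid (the -x side, towards the robot), 190 mm wide and 95 mm deep seen from above, filled by the flap. Behind it (x over 48 mm) the lid is flat and closed, 256 mm high. Walls 4 mm, inner floor 5 mm above the bench
- mouth (a point): middle of the mouth, 230 mm above the bench, on the shut flap; axes as the bin's
- hinge_line (a point): middle of the flap's hinge, at the rear, upper edge of the mouth: 47.5 mm behind its middle (+x), 252 mm above the bench
- front_lip (a point): middle of the mouth's front, lower edge, a fixed rim 211 mm above the bench, 47.5 mm in front of the mouth's middle (-x); the front wall goes straight down from it
- flap (a joint): the aluminium flap, 184 mm wide, 103 mm long from hinge to free edge. 0 = shut, sloping 0.43 rad down from the hinge to the front lip; grows as it is pushed down into the bin, 1.12 = hanging straight down (stop). A spring shuts it: about 0.2 N m at the start, 0.4 N m fully in (some 2 to 4 N at the free edge, more near the hinge), enough to pinch a candle that is let go half way against the front wall. Its free edge sweeps down to 149 mm above the bench
- good_candle: a good candle, same size as the dud but standing upright and with a wick; leave it. Origin at the centre of its underside, z up
- jug: stainless pouring jug, 96 mm diameter, 115 mm tall, handle on one side reaching 85 mm from its axis; leave it. Origin at the centre of its underside
- jar_a: amber glass candle jar, 72 mm diameter, 86 mm tall, with a wooden wick stick up to 140 mm; leave it. Origin at the centre of its underside
- jar_b: a second jar like jar_a; leave it
Not all that is in view belongs to the job. Leave any purple or yellow look-alike of the dud alone.

How it is judged (in metres and radians):
On the way, in this order (a step that is already met when the one before it is completed fails the run):
1. the dud candle hangs plumb (within 0.25 rad), lifted clear of the bench (centre over 0.1 m high) (angle between the x axis of dud and the z axis of bin, either way round below 0.25 rad and height (world z) of dud above 0.1 m), for 0.2 s.
2. the fingers push it end-first down through the mouth, flap swung in by over 0.3 rad, candle within 0.5 rad of plumb (angle between the x axis of dud and the z axis of bin, either way round below 0.5 rad and value of joint flap above 0.3 rad and contact force between the fingers and dud above 0.3 N and horizontal distance between dud and mouth below 0.08 m and height (world z) of dud below 0.3 m), for 0.2 s.
At the end, for the whole second after the job is handed in: the dud candle lies or stands still inside the bin (its centre within the walls and under 0.125 m high) and the flap is shut (within 0.06 rad) (x of dud in the frame of bin between -0.05 and 0.148 m and y of dud in the frame of bin between -0.106 and 0.106 m and height (world z) of dud below 0.125 m and value of joint flap below 0.06 rad and linear speed of dud below 0.03 m/s); the robot touches nothing.
It fails at once if the good candle is shoved over 30 mm or tipped over 0.25 rad (distance of good_candle from where it was at the start of the episode above 0.03 m or angle between good_candle's own z axis and vertical above 0.25 rad).
It fails at once if the jug is shoved over 30 mm or tipped over 0.25 rad (distance of jug from where it was at the start of the episode above 0.03 m or angle between jug's own z axis and vertical above 0.25 rad).
It fails at once if the jar_a is shoved over 30 mm or tipped over 0.25 rad (distance of jar_a from where it was at the start of the episode above 0.03 m or angle between jar_a's own z axis and vertical above 0.25 rad).
It fails at once if the jar_b is shoved over 30 mm or tipped over 0.25 rad (distance of jar_b from where it was at the start of the episode above 0.03 m or angle between jar_b's own z axis and vertical above 0.25 rad).
It also fails if it takes over 67 s, if anything falls off the work surface, if the arm or the gripper's body presses on something with over 40 N, if the wrist force passes 120 N, or if a joint passes its speed limit or range.

### The arm

A 6-joint arm with a two-finger parallel gripper is mounted at the origin on the work surface. World frame = base frame: x ahead of the robot, y to its left, z up, the work surface at z = 0. Lengths are in m, angles in degrees, forces in N, time in s.
With the tool pointing down it reaches from about 0.35 to 0.925 m from the base axis. Payload 6.4 kg.
Tool frame: the origin (TCP) lies at the very end of the fingers, on their centre line; the grasp point (between the pads) lies 19 mm behind it; z points along the fingers, y is the line along which they close (so a half turn about z gives the same grasp; the last joint's range is limited). The gripper opens to 94 mm and grips with 3 to 60 N. Pads are 16 mm wide; open, the fingers measure 119 mm over their backs; the gripper's body (75 mm by 177 mm) begins 78 mm behind the grasp point.
Start: joints at [-82.913, 14.043, 89.255, -0, 76.702, -9.975], TCP at [0.191, -0.621, 0.205] pointing down, gripper open.
Joint ranges: [-179.41, 179.41], [-58.25, 129.5], [7.25, 145.43], [-54.29, 234.29], [11.92, 165.04], [-157.13, 157.13]. Speed limits (degrees/s): [147.25, 147.25, 180, 180, 180, 180].

### API

Orientations are given as a 3x3 rotation matrix whose columns are the frame's x, y, z axes.
In Python, from bench import robot, imaging, job gives the robot as it stands.
- The arm moves only by the tool servo_tool, never from a script. Its argument "moves" is a list of rows, each a list of 3 entries, a list of its own where there are three numbers: the closure, from 0 (fully open) to 1 (shut), then the shift along the tool's x, y, z in m, then the turn about the tool's z in rad. A call has 1 to 12 rows; each row is the pose to reach, as a shift and turn from the pose commanded when the call began, along the tool's axes at that moment; what a row does not reach only later rows make up. A row lasts 1/8 s, in which the tool goes at most 62.5 mm and 10.7 degrees, less where a joint would pass 70% of its speed; a pose out of reach is approached as far as the arm can. A call with a gripper value outside its range is refused whole. The fingers move at their own pace and stop on an object; "grip_force" is the grip in N (left out, the last holds). Time passes only in rows, so rows that repeat a pose let the fingers close. It gives the time, the measured TCP pose, the force, the opening and the grip force at its end, in the units of the state.
- robot.observe(): the state, without advancing time (a new reading comes with each control period).
- imaging.grab_frame(name): name is "side" or "top" or "wrist"; returns the picture (480x640x3 uint8, red, green, blue); there is no depth.
- imaging.camera_model(name): a dict with "camera_matrix" (3x3 intrinsics, pixels), "rvec" (rotation vector, rad) and "tvec" (3), from world to camera coordinates, as OpenCV has them. Camera axes: x right, y down, z forward; pixel columns grow to the right and rows downward; lengths in m; the calibration is good to about 2 mm. A picture is of the moment at which its call begins: read the wrist's pose just before it. camera_model takes no time and is no camera call; for the wrist camera it gives the pose at the moment of the call.
- job.finish_job(): hands the job in; it is judged then, once.
The state is a dict: "clock": time; "q": joint angles; "qvel": joint speeds; "effort": joint torques, N m; "ee_pos": TCP position; "tool_rot": TCP orientation; "wrist_force": force on the tool from outside, world axes, zero at the start; "ft_torque": the same for the moment, N m; "finger_gap": finger opening in m; "grip_force": force on a finger pad.
Only numpy, scipy, OpenCV 4.12 (cv2) and the standard library are available. Lean on these libraries where they do the work, as an engineer would, in place of code of your own. Each camera call takes 0.05 s, during which the arm holds its last target. There are 200 camera calls.

## Working session

There is one attempt and no reset: what is moved stays moved. The work goes in short steps, Python scripts to look and compute and a tool call to move; the robot and the scene stay as the last step left them, time stands still between calls to the robot, and variables do not carry over. Pictures are saved under pics/ and viewed, at most 12 in all, crops included, and the job is handed in when it is done.

Besides the shell and the picture viewer there is one more tool, called after "Call:" as a command line: name --argument value ..., lists and objects as JSON in quotes. servo_tool: Moves the arm, as the interface text tells. Its arguments: {"type":"object","properties":{"moves":{"type":"array"},"grip_force":{"type":"number"}},"required":["moves"]}

```bash
mkdir -p pics; cat > h.py <<'E'
import numpy as np, cv2
from bench import robot, imaging, job
def save(n,f,crop=None,s=1):
    im=imaging.grab_frame(n)[:,:,::-1]
    if crop: im=im[crop[1]:crop[3],crop[0]:crop[2]]
    cv2.imwrite('pics/'+f,cv2.resize(im,None,fx=s,fy=s))
def ray(n,uv):
    m=imaging.camera_model(n); R=cv2.Rodrigues(np.array(m['rvec'],float))[0]; t=np.array(m['tvec'],float).ravel()
    p=cv2.undistortPoints(np.array([[uv]],float),np.array(m['camera_matrix'],float),None).ravel()
    return -R.T@t, R.T@np.array([p[0],p[1],1])
def atz(n,uv,z):
    c,d=ray(n,uv); return c+d*(z-c[2])/d[2]
def tri(obs):
    A=np.zeros((3,3));b=np.zeros(3)
    for n,uv in obs:
        c,d=ray(n,uv); d=d/np.linalg.norm(d); P=np.eye(3)-np.outer(d,d); A+=P;b+=P@c
    return np.linalg.solve(A,b)
def proj(n,X):
    m=imaging.camera_model(n); return cv2.projectPoints(np.array(X,float).reshape(-1,1,3),np.array(m['rvec'],float),np.array(m['tvec'],float),np.array(m['camera_matrix'],float),None)[0].reshape(-1,2)
E
python3 - <<'E'
from h import *
np.set_printoptions(precision=4,suppress=True)
save('top','top.png');save('side','side.png');s=robot.observe()
print(s)
for n in('top','side'):print(n,ray(n,(320,240)))
E
```

```text
{'clock': 0.1, 'q': array([-82.9119,  14.0805,  89.3172,   0.0011,  76.7017,  -9.9753]), 'qvel': array([ 0.0091, -0.0895, -0.0464,  0.0208, -0.0368, -0.0762]), 'effort': array([ -0.001 , -41.6916, -31.5524,   0.0687,   0.031 ,  -0.0001]), 'ee_pos': array([ 0.1907, -0.6208,  0.2045]), 'tool_rot': array([[ 0.956 ,  0.2934, -0.0002],
       [ 0.2934, -0.956 ,  0.0017],
       [ 0.0003, -0.0017, -1.    ]]), 'wrist_force': array([ 0.0634, -0.5766,  0.0181]), 'ft_torque': array([-0.0188,  0.0069,  0.0351]), 'grip_force': 0.0, 'finger_gap': 0.09379178494091495}
top (array([0.383 , 0.0199, 1.5292]), array([ 0.0942,  0.0098, -0.9955]))
side (array([0.0106, 0.7867, 1.151 ]), array([ 0.397 , -0.5597, -0.7275]))
```

View pics/top.png

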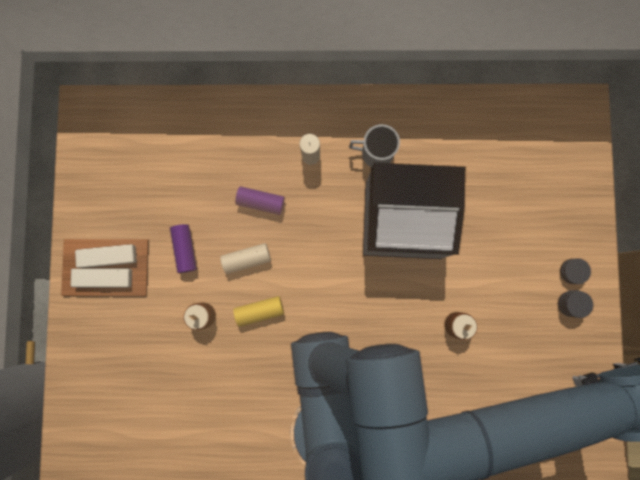

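View pics/side.png

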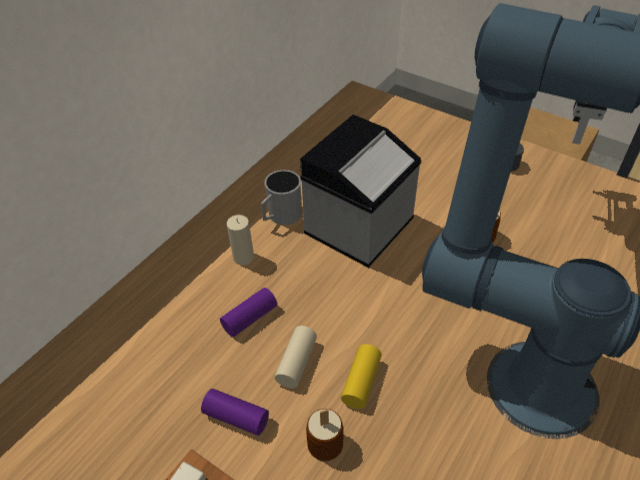

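The top view shows the dud at about (245,261), between the yellow decoy (258,312) and the purple ones (260,200) and (182,248). The jars are at (199,316) and (462,326), the bin flap at (416,227), the good candle at (310,150) and the jug at (381,143). In the side view the dud is at (296,357) and the flap at (377,167). I'll enlarge both views for measuring.

```bash
python3 - <<'E'
from h import *
t=cv2.imread('pics/top.png');s=cv2.imread('pics/side.png')
a=cv2.resize(t[230:290,210:290],(400,300),interpolation=2);b=cv2.resize(t[155:275,350:480][:, :],(400,369),interpolation=2)[:300]
c=cv2.resize(s[315:400,255:340],(400,400),interpolation=2)[:300];
b=cv2.resize(t[155:260,350:490],(400,300),interpolation=2)
c=cv2.resize(s[320:395,250:350],(400,300),interpolation=2)
d=cv2.resize(s[110:215,290:430],(400,300),interpolation=2)
cv2.imwrite('pics/m.png',np.vstack([np.hstack([a,b]),np.hstack([c,d])]))
E
```

```text
(no output)
```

View pics/m.png

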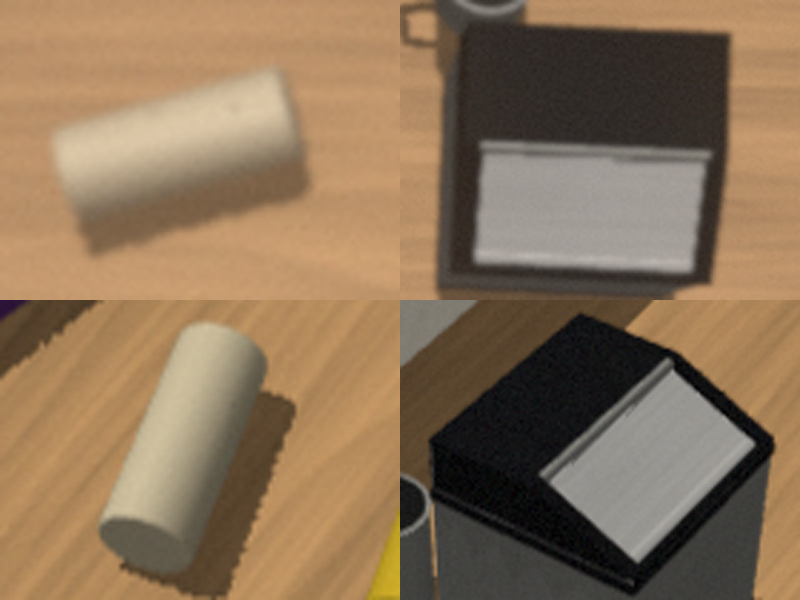

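The crops show the dud's ends at top pixels (223.4,265.4) and (268.2,252.6), and side pixels (286.7,381) and (306.5,333). The flap's hinge corners are at top (378.7,206.5)/(458.9,208.9), and its free-edge corners at (375.9,246.7)/(452.6,249.9).

```bash
python3 - <<'E'
from h import *
np.set_printoptions(precision=4,suppress=True)
T=lambda a,b:tri([('top',a),('side',b)])
L=T((223.4,265.4),(286.7,381));R=T((268.2,252.6),(306.5,333))
print('dud',L,R,np.linalg.norm(L-R),(L+R)/2,np.degrees(np.arctan2(*(R-L)[1::-1])))
hl=T((378.7,206.5),(339.7,171.3));hr=T((458.9,208.9),(385.2,132));fl=T((375.9,246.7),(374,201.7));fr=T((452.6,249.9),(414.3,160))
for p in(hl,hr,fl,fr):print(p)
print('mouth',(hl+hr+fl+fr)/4,'yaw',np.degrees(np.arctan2(-(hr-hl)[0],-(hr-hl)[1])*-1),np.linalg.norm(hl-hr))
for n,uv,z in(('good',(310,144),.13),('jar',(199,316),.086),('jar',(462,326),.086),('jug',(381,143),.115),('yel',(258,312),.027),('pur',(260,200),.027),('pur',(182,248),.027)):print(n,atz('top',uv,z))
E
```

```text
dud [0.4529 0.3013 0.0285] [0.4887 0.1777 0.027 ] 0.12870421282661587 [0.4708 0.2395 0.0277] -73.88428234016398
[ 0.5832 -0.1064  0.2559]
[ 0.5759 -0.298   0.2508]
[ 0.4898 -0.1041  0.2102]
[ 0.4834 -0.29    0.2083]
mouth [ 0.5331 -0.1996  0.2313] yaw -2.1952234764549057 0.19177513804578797
good [0.7695 0.0604 0.13  ]
jar [0.3178 0.3533 0.086 ]
jar [ 0.2934 -0.3385  0.086 ]
jug [ 0.7761 -0.1281  0.115 ]
yel [0.3264 0.2047 0.027 ]
pur [0.6377 0.203  0.027 ]
pur [0.5026 0.4187 0.027 ]
```

Call:
servo_tool --moves '[[0,[0.298,-0.192,-0.155],-1.554],[0,[0.298,-0.192,-0.155],-1.554],[0,[0.298,-0.192,-0.155],-1.554],[0,[0.298,-0.192,-0.155],-1.554],[0,[0.298,-0.192,-0.155],-1.554],[0,[0.298,-0.192,-0.155],-1.554],[0,[0.298,-0.192,-0.155],-1.554],[0,[0.519,-0.69,0.0],-1.554],[0,[0.519,-0.69,0.0],-1.554],[0,[0.519,-0.69,0.0],-1.554],[0,[0.519,-0.69,0.0],-1.554],[0,[0.519,-0.69,0.0],-1.554]]'

```text
clock: 1.6
ee_pos: [0.4549, -0.05, 0.2741]
tool_rot: [[-0.277, 0.961, 0.0], [0.961, 0.277, 0.0], [0.0, 0.0, -1.0]]
wrist_force: [0.3, -0.1, -0.7]
finger_gap: 0.094
grip_force: 0.0
```

```bash
cat > to.py <<'E'
import sys
from h import *
# to.py x y z yaw_deg : shift in tool axes + turn
s=robot.observe();R=np.array(s['tool_rot']);p=np.array(s['ee_pos']);a=[float(v) for v in sys.argv[1:]]
yaw=np.degrees(np.arctan2(R[1,0],R[0,0]))
print(s['clock'],'pos',p.round(4),'yaw',yaw.round(2),'q',np.round(s['q'],1),'gap',round(s['finger_gap'],4),'F',np.round(s['wrist_force'],1))
if a: print('shift',(R.T@(np.array(a[:3])-p)).round(4),'turn',-np.radians((a[3]-yaw+180)%360-180).round(4))
E
python3 to.py 0.4847 0.1915 0.2 106.1
python3 -c "
from h import *
c,d=ray('wrist',(320,240));s=robot.observe();print(np.array(s['tool_rot']).T@(c-s['ee_pos']),np.array(s['tool_rot']).T@d)"
```

```text
1.6 pos [ 0.4549 -0.05    0.2741] yaw 106.08 q [-20.5 -16.  111.8   0.   84.2 -36.6] gap 0.094 F [ 0.3 -0.1 -0.7]
shift [0.2238 0.0955 0.0742] turn -0.0004
[ 0.07915871  0.00018243 -0.17839312] [-0.28984455 -0.00607775  0.95722993]
```

Call:
servo_tool --moves '[[0,[0.224,0.0955,0.074],0],[0,[0.224,0.0955,0.074],0],[0,[0.224,0.0955,0.074],0],[0,[0.224,0.0955,0.074],0],[0,[0.224,0.0955,0.074],0],[0,[0.224,0.0955,0.074],0],[0,[0.224,0.0955,0.074],0]]'

```text
clock: 2.48
ee_pos: [0.4853, 0.1886, 0.2015]
tool_rot: [[-0.276, 0.961, 0.001], [0.961, 0.276, -0.0], [-0.0, 0.001, -1.0]]
wrist_force: [-0.6, 0.3, -0.3]
finger_gap: 0.094
grip_force: 0.0
```

```bash
python3 to.py 0.4847 0.1915 0.008 106.1
python3 - <<'E'
from h import *
save('wrist','w1.png')
u=np.array([.278,-.961,0]);c=np.array([.4708,.2395,.027])
print(proj('wrist',[c+.065*u,c-.065*u,c+.05*u]))
E
```

```text
2.475 pos [0.4853 0.1886 0.2015] yaw 106.0 q [  8.8  -3.3 108.3  -0.   75.   -7.2] gap 0.094 F [-0.6  0.3 -0.3]
shift [3.000e-03 1.000e-04 1.935e-01] turn -0.0018
[[322.04831175 224.9904171 ]
 [321.49289398  86.4581423 ]
 [321.98982043 210.40151481]]
```

View pics/w1.png

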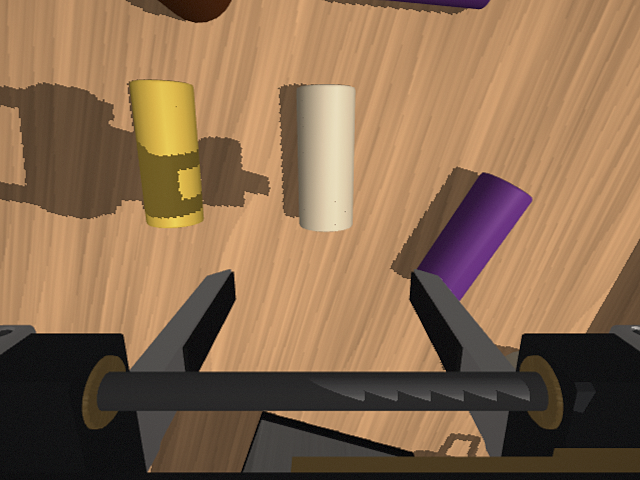

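The wrist view shows the dud's axis at column ~326, ends at rows ~86 and ~228, about 4 mm towards tool +y of my estimate. The decoys are clear of the fingers.

Call:
servo_tool --grip_force 30 --moves '[[0,[0.003,0.004,0.06],0],[0,[0.003,0.004,0.12],0],[0,[0.003,0.004,0.17],0],[0,[0.003,0.004,0.193],0],[0,[0.003,0.004,0.193],0],[0,[0.003,0.004,0.193],0],[1,[0.003,0.004,0.193],0],[1,[0.003,0.004,0.193],0],[1,[0.003,0.004,0.193],0],[1,[0.003,0.004,0.193],0],[1,[0.003,0.004,0.193],0],[1,[0.003,0.004,0.193],0]]'

```text
clock: 4.03
ee_pos: [0.4878, 0.1937, 0.008]
tool_rot: [[-0.277, 0.961, -0.0], [0.961, 0.277, -0.0], [0.0, -0.0, -1.0]]
wrist_force: [-0.9, 0.0, 0.8]
finger_gap: 0.0532
grip_force: 30.0
```

Call:
servo_tool --moves '[[1,[0,0,-0.03],0],[1,[0,0,-0.07],0],[1,[0,0,-0.11],0],[1,[0,0,-0.15],0],[1,[0,0,-0.19],0],[1,[0,0,-0.19],0],[1,[0,0,-0.19],0],[1,[0,0,-0.19],0]]'

```text
clock: 5.03
ee_pos: [0.4863, 0.1934, 0.1951]
tool_rot: [[-0.277, 0.961, -0.005], [0.961, 0.277, -0.001], [0.0, -0.005, -1.0]]
wrist_force: [0.0, -0.7, -3.0]
finger_gap: 0.0531
grip_force: 30.0
```

Call:
servo_tool --grip_force 4 --moves '[[1,[0,0,0],0],[1,[0,0,0],0],[1,[0,0,0],0],[1,[0,0,0],0],[1,[0,0,0],0],[1,[0,0,0],0],[1,[0,0,0],0],[1,[0,0,0],0],[1,[0,0,0],0],[1,[0,0,0],0],[1,[0,0,0],0],[1,[0,0,0],0]]'

```text
clock: 6.52
ee_pos: [0.4879, 0.1936, 0.1979]
tool_rot: [[-0.277, 0.961, 0.0], [0.961, 0.277, -0.0], [-0.0, -0.0, -1.0]]
wrist_force: [0.4, -0.2, -2.2]
finger_gap: 0.0538
grip_force: 4.0
```

Call:
servo_tool --grip_force 30 --moves '[[1,[0,0,0],0],[1,[0,0,0],0],[1,[0,0,0],0]]'

```text
clock: 6.9
ee_pos: [0.4879, 0.1937, 0.198]
tool_rot: [[-0.277, 0.961, 0.0], [0.961, 0.277, 0.0], [0.0, 0.0, -1.0]]
wrist_force: [0.4, -0.4, -2.9]
finger_gap: 0.0526
grip_force: 30.0
```

```bash
python3 to.py
python3 - <<'E'
from h import *
save('side','s2.png');save('wrist','w2.png')
s=cv2.imread('pics/s2.png');w=cv2.imread('pics/w2.png')
R=robot.observe();g=R['ee_pos']+np.array([0,0,.019])
u,v=proj('side',[g])[0].round().astype(int);print(u,v)
c=s[max(0,v-90):v+150,max(0,u-130):u+130]; print(max(0,u-130),max(0,v-90))
cv2.imwrite('pics/m2.png',np.hstack([cv2.resize(c,(400,400*c.shape[0]//c.shape[1]))[:300],cv2.resize(w,(400,300))]))
E
```

```text
6.9 pos [0.4879 0.1937 0.198 ] yaw 106.1 q [  9.3  -2.5 107.9   0.   74.6  -6.8] gap 0.0526 F [ 0.4 -0.4 -2.9]
298 285
168 195
```

View pics/m2.png

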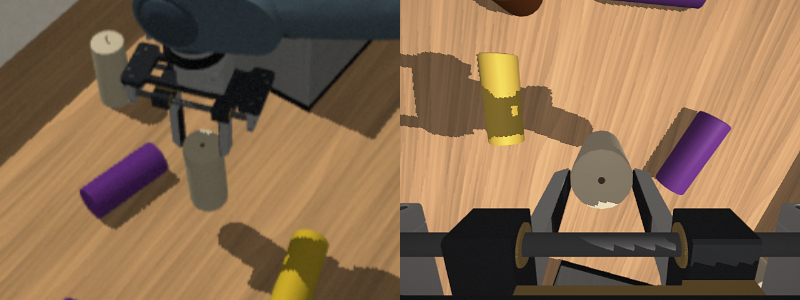

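The dud hangs nearly plumb with the dotted end up: the dot is at wrist pixel (322,290), and the far edge of the lower end is at row ~210.

```bash
python3 - <<'E'
from h import *
s=robot.observe();R=np.array(s['tool_rot']);g=np.array(s['ee_pos'])+[0,0,.019]
xt=R[:,0];yt=R[:,1];a=np.linspace(0,6.28,60)
for d in (.011,.015,.019):
 for th in (0,.1,.2,.3):
  ax=np.array([0,0,-1])*np.cos(th)+xt*np.sin(th);n=np.cross(yt,ax)
  ring=lambda c:[c+.027*(np.cos(t)*n+np.sin(t)*yt) for t in a]
  print(d,th,'dot',proj('wrist',[g-d*ax])[0].round(),'toprow',proj('wrist',ring(g-d*ax))[:,1].max().round(),'botmin',proj('wrist',ring(g+(.13-d)*ax))[:,1].min().round(1))
E
```

```text
0.011 0 dot [322. 312.] toprow 363.0 botmin 200.6
0.011 0.1 dot [322. 314.] toprow 362.0 botmin 186.2
0.011 0.2 dot [322. 316.] toprow 359.0 botmin 171.8
0.011 0.3 dot [322. 318.] toprow 356.0 botmin 157.4
0.015 0 dot [322. 316.] toprow 369.0 botmin 201.5
0.015 0.1 dot [322. 319.] toprow 368.0 botmin 187.5
0.015 0.2 dot [322. 322.] toprow 366.0 botmin 173.4
0.015 0.3 dot [322. 325.] toprow 363.0 botmin 159.4
0.019 0 dot [322. 321.] toprow 374.0 botmin 202.5
0.019 0.1 dot [322. 325.] toprow 374.0 botmin 188.8
0.019 0.2 dot [322. 328.] toprow 372.0 botmin 175.2
0.019 0.3 dot [322. 332.] toprow 370.0 botmin 161.6
```

```bash
python3 - <<'E'
from h import *
s=robot.observe();R=np.array(s['tool_rot']);g=np.array(s['ee_pos'])+[0,0,.019]
p=tri([('side',(299.3,289.3)),('wrist',(321.6,289.6))]);print(p,R.T@(p-g))
s=cv2.imread('pics/s2.png');w=cv2.imread('pics/w2.png')
a=cv2.resize(s[265:345,270:330],(450,600),interpolation=2);b=cv2.resize(w[190:350,260:380],(350,467),interpolation=2)
cv2.imwrite('pics/m3.png',np.hstack([a,np.vstack([b,np.zeros((133,350,3),np.uint8)])]))
E
```

```text
[0.48828501 0.1910264  0.19831268] [-0.00267147 -0.00035971  0.01865004]
```

View pics/m3.png

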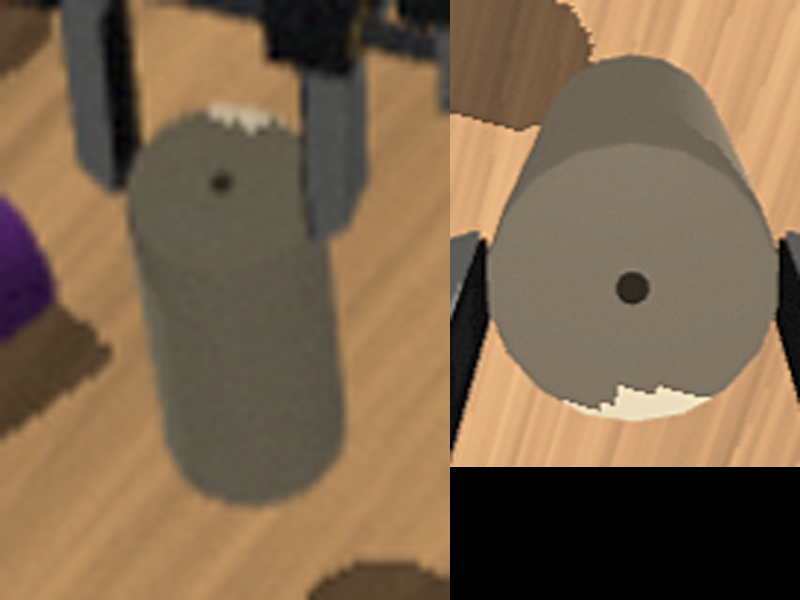

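The dud slipped down in the grip: the dot is at fingertip height (z≈0.198) and only the tips hold it, with a tilt of about 0.1 rad. I'll stand it on the bench and regrip deeper.

Call:
servo_tool --moves '[[1,[0,0,0.015],0],[1,[0,0,0.03],0],[1,[0,0,0.045],0],[1,[0,0,0.055],0],[1,[0,0,0.061],0],[1,[0,0,0.064],0],[1,[0,0,0.066],0],[1,[0,0,0.067],0],[1,[0,0,0.067],0]]'

```text
clock: 8.12
ee_pos: [0.488, 0.1937, 0.1312]
tool_rot: [[-0.277, 0.961, 0.0], [0.961, 0.277, 0.0], [-0.0, 0.0, -1.0]]
wrist_force: [-0.5, -1.1, -3.0]
finger_gap: 0.053
grip_force: 30.0
```

Call:
servo_tool --grip_force 3 --moves '[[1,[0,0,0],0],[1,[0,0,0],0],[1,[0,0,0],0],[0,[0,0,0],0],[0,[0,0,0],0],[0,[0,0,0],0],[0,[0,0,0],0],[0,[0,0,0],0],[0,[0,0,0],0],[0,[0,0,0],0]]'

```text
clock: 9.38
ee_pos: [0.4878, 0.1937, 0.1309]
tool_rot: [[-0.277, 0.961, -0.0], [0.961, 0.277, 0.0], [0.0, -0.0, -1.0]]
wrist_force: [-0.2, 0.1, -0.6]
finger_gap: 0.0938
grip_force: 0.0
```

```bash
python3 to.py
python3 - <<'E'
from h import *
save('side','s3.png');save('wrist','w3.png')
s=cv2.imread('pics/s3.png');w=cv2.imread('pics/w3.png')
R=robot.observe();print(proj('side',[R['ee_pos']]),proj('wrist',[R['ee_pos']]))
a=cv2.resize(s[260:380,230:350],(400,400),interpolation=2);b=cv2.resize(w,(400,300))
cv2.imwrite('pics/m4.png',np.hstack([a,np.vstack([b,np.zeros((100,400,3),np.uint8)])]))
E
```

```text
9.375 pos [0.4878 0.1937 0.1309] yaw 106.1 q [  9.3   2.  110.9   0.   67.1  -6.8] gap 0.0938 F [-0.2  0.1 -0.6]
[[300.03926626 310.21783767]] [[321.94027223 285.10375278]]
```

View pics/m4.png

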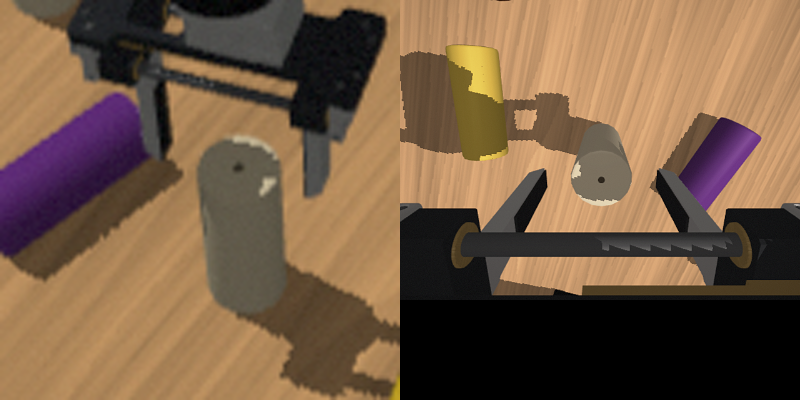

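It stands upright, clear of the fingers. The dot is at side (301.4,310.4) and wrist (321.6,288).

```bash
python3 - <<'E'
from h import *
p=tri([('side',(301.4,310.4)),('wrist',(321.6,288))]);print(p,atz('wrist',(321.6,288),.13))
E
python3 to.py 0.487 0.191 0.094 106.1
```

```text
[0.48905537 0.1881083  0.12280027] [0.48827881 0.19159917 0.13      ]
9.475 pos [0.4879 0.1937 0.1309] yaw 106.1 q [  9.3   2.  110.9   0.   67.1  -6.8] gap 0.0941 F [ 0.5 -0.8  0.9]
shift [-0.0023 -0.0016  0.0369] turn -0.0
```

Call:
servo_tool --grip_force 40 --moves '[[0,[-0.002,0,0.015],0],[0,[-0.002,0,0.03],0],[0,[-0.002,0,0.034],0],[0,[-0.002,0,0.034],0],[1,[-0.002,0,0.034],0],[1,[-0.002,0,0.034],0],[1,[-0.002,0,0.034],0],[1,[-0.002,0,0.034],0],[1,[-0.002,0,0.034],0]]'

```text
clock: 10.6
ee_pos: [0.4885, 0.1918, 0.0971]
tool_rot: [[-0.277, 0.961, 0.0], [0.961, 0.277, 0.0], [-0.0, 0.0, -1.0]]
wrist_force: [-0.4, -0.1, 0.2]
finger_gap: 0.0535
grip_force: 40.0
```

Call:
servo_tool --moves '[[1,[0,0,-0.02],0],[1,[0,0,-0.06],0],[1,[0,0,-0.1],0],[1,[0,0,-0.14],0],[1,[0,0,-0.18],0],[1,[0,0,-0.22],0],[1,[0,0,-0.26],0],[1,[0,0,-0.285],0],[1,[0,0,-0.285],0],[1,[0,0,-0.285],0],[1,[0,0,-0.285],0]]'

```text
clock: 11.98
ee_pos: [0.4878, 0.1917, 0.3797]
tool_rot: [[-0.277, 0.961, -0.004], [0.961, 0.277, -0.001], [0.0, -0.004, -1.0]]
wrist_force: [-0.3, -0.2, -2.5]
finger_gap: 0.0535
grip_force: 40.0
```

```bash
python3 to.py 0.528 -0.1994 0.385 177.7
```

```text
11.975 pos [0.4878 0.1917 0.3797] yaw 106.1 q [ 9.  -8.1 94.4  0.  93.9 -7.1] gap 0.0535 F [-0.3 -0.2 -2.5]
shift [-0.3869 -0.0698 -0.0052] turn -1.2496
```

Call:
servo_tool --moves '[[1,[-0.02,-0.004,0],-0.08],[1,[-0.06,-0.011,0],-0.2],[1,[-0.1,-0.018,0],-0.33],[1,[-0.14,-0.025,0],-0.46],[1,[-0.18,-0.032,0],-0.59],[1,[-0.22,-0.04,0],-0.72],[1,[-0.26,-0.047,0],-0.85],[1,[-0.3,-0.054,0],-0.98],[1,[-0.34,-0.061,0],-1.1],[1,[-0.37,-0.067,0],-1.2],[1,[-0.387,-0.07,0],-1.25],[1,[-0.387,-0.07,0],-1.25]]'

```text
clock: 13.48
ee_pos: [0.5281, -0.2001, 0.3803]
tool_rot: [[-0.999, 0.042, -0.002], [0.042, 0.999, 0.002], [0.002, 0.001, -1.0]]
wrist_force: [-0.0, 0.5, -3.1]
finger_gap: 0.0537
grip_force: 40.0
```

Call:
servo_tool --moves '[[1,[0,0,0],0],[1,[0,0,0],0],[1,[0,0,0],0]]'

```text
clock: 13.85
ee_pos: [0.5285, -0.1988, 0.3821]
tool_rot: [[-0.999, 0.039, 0.0], [0.039, 0.999, -0.0], [-0.0, -0.0, -1.0]]
wrist_force: [-0.5, -0.0, -2.7]
finger_gap: 0.054
grip_force: 40.0
```

```bash
python3 to.py 0.528 -0.1994 0.12 177.7
python3 - <<'E'
from h import *
save('side','s4.png');save('top','t4.png');save('wrist','w4.png')
s=cv2.imread('pics/s4.png');w=cv2.imread('pics/w4.png');t=cv2.imread('pics/t4.png')
a=cv2.resize(s[0:240,260:450],(475,600));b=cv2.resize(w,(325,244));c=cv2.resize(t[140:290,350:490],(325,348))
cv2.imwrite('pics/m5.png',np.hstack([a,np.vstack([b,c,np.zeros((8,325,3),np.uint8)])]))
E
```

```text
13.85 pos [ 0.5285 -0.1988  0.3821] yaw 177.76 q [ -32.1   -2.5   89.     0.    93.5 -119.9] gap 0.054 F [-0.5 -0.  -2.7]
shift [ 0.0006 -0.0006  0.2621] turn 0.001
```

View pics/m5.png

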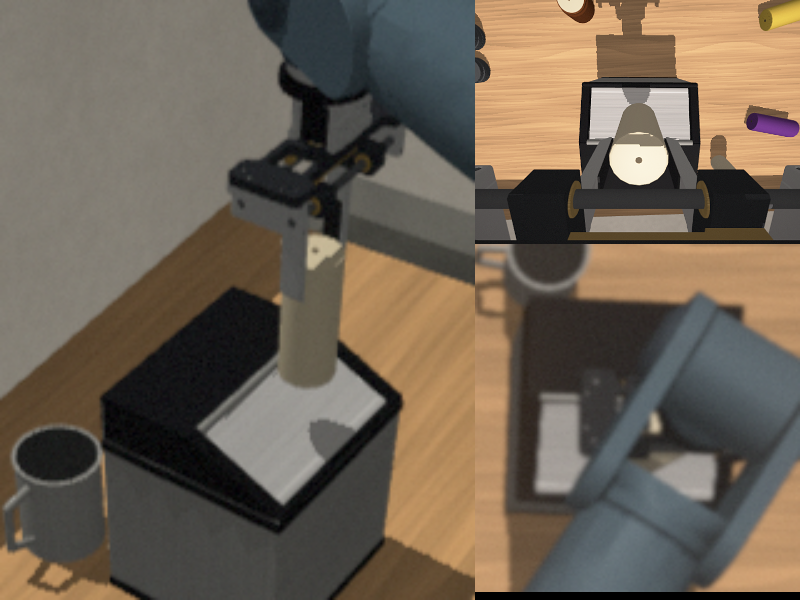

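The dud hangs plumb over the middle of the flap: dot column 639 against flap middle 641 in the wrist inset. Next I push it down.

Call:
servo_tool --grip_force 55 --moves '[[1,[0,0,0.01],0],[1,[0,0,0.022],0],[1,[0,0,0.034],0],[1,[0,0,0.046],0],[1,[0,0,0.058],0],[1,[0,0,0.07],0],[1,[0,0,0.082],0],[1,[0,0,0.094],0],[1,[0,0,0.106],0],[1,[0,0,0.118],0],[1,[0,0,0.13],0],[1,[0,0,0.14],0]]'

```text
clock: 15.5
ee_pos: [0.5281, -0.1992, 0.2404]
tool_rot: [[-0.999, 0.04, -0.001], [0.04, 0.999, 0.001], [0.001, 0.001, -1.0]]
wrist_force: [-2.5, -0.2, -1.5]
finger_gap: 0.0531
grip_force: 55.0
```

Call:
servo_tool --moves '[[1,[0,0,0.01],0],[1,[0,0,0.022],0],[1,[0,0,0.034],0],[1,[0,0,0.046],0],[1,[0,0,0.058],0],[1,[0,0,0.068],0],[1,[0,0,0.074],0],[1,[0,0,0.08],0],[1,[0,0,0.08],0]]'

```text
clock: 16.62
ee_pos: [0.5278, -0.1993, 0.161]
tool_rot: [[-0.999, 0.04, -0.002], [0.04, 0.999, 0.001], [0.002, 0.0, -1.0]]
wrist_force: [-4.5, -1.1, -4.7]
finger_gap: 0.0532
grip_force: 55.0
```

```bash
python3 to.py 0.528 -0.1994 0.12 177.7
python3 - <<'E'
from h import *
save('side','s5.png');save('wrist','w5.png')
s=cv2.imread('pics/s5.png');w=cv2.imread('pics/w5.png')
a=cv2.resize(s[50:250,260:450],(400,421));b=cv2.resize(w,(400,300))
cv2.imwrite('pics/m6.png',np.hstack([a,np.vstack([b,np.zeros((121,400,3),np.uint8)])]))
E
```

```text
16.625 pos [ 0.5278 -0.1993  0.161 ] yaw 177.72 q [ -32.2    5.3  104.    -0.    70.8 -119.9] gap 0.0532 F [-4.5 -1.1 -4.7]
shift [-0.0003 -0.0001  0.041 ] turn 0.0004
```

View pics/m6.png

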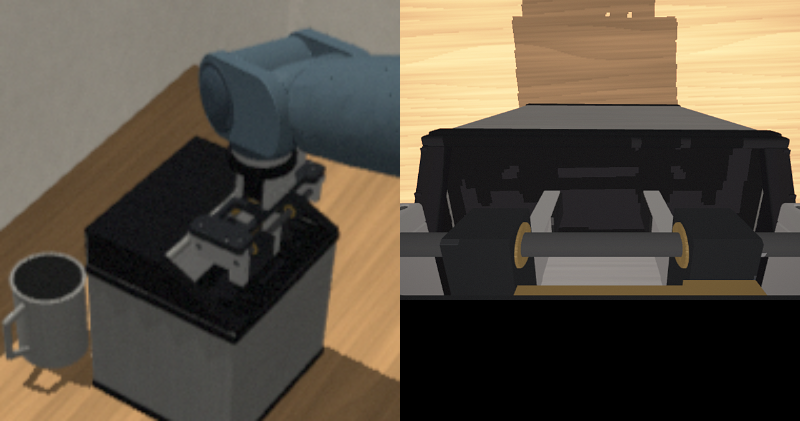

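The hand is in the mouth, and the 53 mm gap at 55 N confirms the dud is still held. I'll go on down.

Call:
servo_tool --moves '[[1,[0,0,0.006],0],[1,[0,0,0.012],0],[1,[0,0,0.018],0],[1,[0,0,0.024],0],[1,[0,0,0.03],0],[1,[0,0,0.034],0],[1,[0,0,0.038],0],[1,[0,0,0.038],0],[1,[0,0,0.038],0]]'

```text
clock: 17.85
ee_pos: [0.5278, -0.1993, 0.1233]
tool_rot: [[-0.999, 0.04, -0.002], [0.04, 0.999, 0.001], [0.002, 0.0, -1.0]]
wrist_force: [-3.3, -1.0, -5.0]
finger_gap: 0.0535
grip_force: 55.0
```

```bash
python3 to.py 0.528 -0.1994 0.11 177.7
```

```text
17.85 pos [ 0.5278 -0.1993  0.1233] yaw 177.72 q [ -32.2    7.8  105.5   -0.    66.8 -119.9] gap 0.0535 F [-3.3 -1.  -5. ]
shift [-0.0002 -0.0001  0.0133] turn 0.0003
```

Call:
servo_tool --moves '[[1,[0,0,0.003],0],[1,[0,0,0.005],0],[1,[0,0,0.005],0],[0,[0,0,0.005],0],[0,[0,0,0.005],0],[0,[0,0,0.005],0],[0,[0,0,0.005],0],[0,[0,0,0.005],0],[0,[0,0,0.005],0],[0,[0,0,0.005],0],[0,[0,0,0.005],0]]'

```text
clock: 19.23
ee_pos: [0.5286, -0.1995, 0.119]
tool_rot: [[-0.999, 0.04, 0.0], [0.04, 0.999, -0.0], [-0.0, -0.0, -1.0]]
wrist_force: [-4.2, 3.2, 0.5]
finger_gap: 0.0941
grip_force: 1.5
```

```bash
python3 to.py; python3 - <<'E'
from h import *
save('wrist','w6.png')
w=cv2.imread('pics/w6.png');v=np.clip(255*(w/255.)**.45,0,255).astype(np.uint8)
cv2.imwrite('pics/w6b.png',v)
E
```

```text
19.225 pos [ 0.5286 -0.1995  0.119 ] yaw 177.72 q [ -32.2    8.2  105.6   -0.    66.2 -119.9] gap 0.0941 F [-4.2  3.2  0.5]
```

View pics/w6b.png

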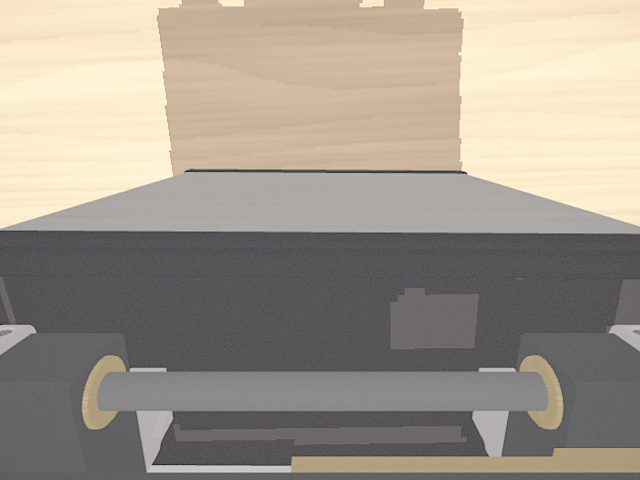

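The fingers are empty between the pads, the weight has gone from the wrist force, and only the flap presses on the hand. I'll withdraw straight up.

Call:
servo_tool --moves '[[0,[0,0,-0.015],0],[0,[0,0,-0.03],0],[0,[0,0,-0.045],0],[0,[0,0,-0.06],0],[0,[0,0,-0.075],0],[0,[0,0,-0.09],0],[0,[0,0,-0.105],0],[0,[0,0,-0.12],0],[0,[0,0,-0.14],0],[0,[0,0,-0.17],0],[0,[0,0,-0.2],0],[0,[0,0,-0.22],0]]'

```text
clock: 20.78
ee_pos: [0.5293, -0.1996, 0.3417]
tool_rot: [[-0.999, 0.04, 0.003], [0.04, 0.999, -0.001], [-0.003, -0.001, -1.0]]
wrist_force: [0.4, 0.7, -0.1]
finger_gap: 0.0943
grip_force: 0.0
```

Call:
servo_tool --moves '[[0,[0,0.03,-0.03],0],[0,[0,0.08,-0.06],0],[0,[0,0.13,-0.06],0],[0,[0,0.18,-0.06],0],[0,[0,0.22,-0.06],0],[0,[0,0.25,-0.06],0],[0,[0,0.25,-0.06],0],[0,[0,0.25,-0.06],0],[0,[0,0.25,-0.06],0],[0,[0,0.25,-0.06],0]]'

```text
clock: 22.02
ee_pos: [0.5385, 0.0495, 0.399]
tool_rot: [[-0.999, 0.041, -0.0], [0.041, 0.999, -0.0], [0.0, -0.0, -1.0]]
wrist_force: [-0.1, -1.4, 0.1]
finger_gap: 0.094
grip_force: 0.0
```

```bash
python3 to.py; python3 - <<'E'
from h import *
save('side','s7.png');save('top','t7.png')
s=cv2.imread('pics/s7.png');t=cv2.imread('pics/t7.png')
a=cv2.resize(s[60:360,180:480],(400,400));b=cv2.resize(t[120:340,170:490],(400,275))
cv2.imwrite('pics/m7.png',np.hstack([a,np.vstack([b,np.zeros((125,400,3),np.uint8)])]))
E
```

```text
22.025 pos [0.5385 0.0495 0.399 ] yaw 177.64 q [ -6.8  -6.   90.5  -0.   95.4 -94.4] gap 0.094 F [-0.1 -1.4  0.1]
```

View pics/m7.png

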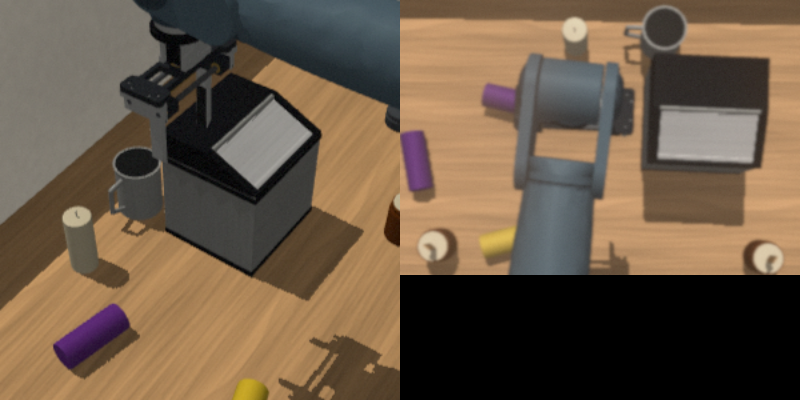

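The flap looks shut, the dud is gone from view and nothing else has moved. A quick pixel comparison of the flap with the first picture will confirm it before I hand in.

```bash
python3 - <<'E'
from h import *
for a,b,r in(('top','t7',(200,256,370,462)),('side','s7',(125,210,335,420))):
    A,B=(cv2.GaussianBlur(cv2.imread(f'pics/{n}.png'),(3,3),0)[r[0]:r[1],r[2]:r[3]].astype(int) for n in(a,b))
    d=abs(A-B).max(2);print(a,d.mean(),(d>25).mean())
    g=[cv2.cvtColor(X.astype(np.uint8),6).astype(np.float32) for X in(A,B)];print(cv2.phaseCorrelate(*g))
if d.mean()<6 and (d>25).mean()<.03: print(job.finish_job())
E
```

```text
top 4.372864906832298 0.0
((-0.013750180417083868, -0.02946047666029017), 1.002955967684587)
side 3.474463667820069 0.0142560553633218
((0.0014179419050392994, -0.005389533162855287), 0.9441450349784192)
the job is handed in; nothing more can be done
None
```

The dud candle was pushed through the flap into the remelt bin and the job is handed in at about 22 s; the flap's pixels match its shut state at the start and the jars, jug and good candle look unmoved, but I couldn't see the candle inside the bin and no verdict came back.

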